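# Wind the cable counter back to its zero stop

### The job

Zero the cable-length counter on the bench: wind its crank disc clockwise (seen from above) by the upright pin, for as many turns as it takes, until it comes up against its zero stop with the flag back at the end of its scale. Press the pin firmly but gently against the stop for about half a second, never forcing it, then let go and leave the crank there. Leave the spray can, bowl, jar and spanner where they are.

Things in the scene. Friction and masses are not known exactly. Their poses are not given: they have to be found in the camera images.
- counter: Green steel length counter bolted to the bench. Origin: centre of its underside, on the bench; z up, yaw varies. Base plate 170 (x) by 220 (y) by 8 mm; housing 130 (x) by 190 (y), top 80 mm above the bench. A rubber measuring roller and guide pins stick out 22 mm from its +x face.
- crank: Aluminium disc, 92 mm diameter, 10 mm thick, turning flat on the counter. Origin: axis, disc underside, 90 mm above the bench (x 0, y -25 mm in the counter's frame); hub cap radius 11 mm, to 104 mm. Black upright pin (free-spinning sleeve), 14 mm diameter, 34 mm long, 36 mm from the axis at crank -x. Drag 2-3 N at the pin; winds clockwise to a rigid stop, 0.3 to 1.5 turns away.
- crank_pin (a point): Centre of the pin's top end, 134 mm above the bench; it moves with the crank on a circle of 36 mm radius.
- zero_mark (a point): Where the centre of the pin's top is when the crank bears on its zero stop: in the counter's -x direction from the axis, next to a small steel lug (10 by 6 by 8 mm) on the housing top. If more than a turn is left, the pin first passes this place one whole turn before the stop.
- flag_top (a point): Top of the small dark flag (3 by 16 mm, standing 8 mm over the housing top) that travels along the white scale beside the disc, 10 mm per turn of the crank. In the counter's frame it is at y 62 mm; with the crank at the zero stop it stands at x -20 mm (the long tick), and farther to +x the more turns are left.
- spray_can: Bystander: standing can, 60 mm diameter, 150 mm high. Origin: centre of its underside.
- parts_bowl: Bystander: steel bowl, 110 mm across, 35 mm high. Origin: centre of its underside.
- jar: Bystander: white jar, 64 mm diameter, 90 mm high. Origin: centre of its underside.
- spanner: Bystander: steel spanner 170 mm long lying flat along its x. Origin: under its middle.

How it is judged (in metres and radians):
On the way:
1. the fingers press the crank against its zero stop with more than 3 N for 0.3 s (horizontal distance between crank_pin and zero_mark below 0.0028 m and x of flag_top in the frame of counter below -0.0165 m and contact force between the fingers and crank above 3 N), for 0.3 s.
At the end, for the whole second after the job is handed in: The crank is at rest on its zero stop: the pin within 2.8 mm of the zero mark and the flag at the zero end of its scale (less than 3.5 mm from it) (horizontal distance between crank_pin and zero_mark below 0.0028 m and x of flag_top in the frame of counter below -0.0165 m and angular speed of crank below 0.05 rad/s); the robot touches nothing.
It fails at once if the crank is forced with more than 40 N (contact force between any of the fingers, the arm and crank above 40 N).
It fails at once if the spray can is moved by more than 20 mm (distance of spray_can from where it was at the start of the episode above 0.02 m).
It fails at once if the parts bowl is moved by more than 20 mm (distance of parts_bowl from where it was at the start of the episode above 0.02 m).
It fails at once if the jar is moved by more than 20 mm (distance of jar from where it was at the start of the episode above 0.02 m).
It fails at once if the spanner is moved by more than 20 mm (distance of spanner from where it was at the start of the episode above 0.02 m).
It also fails if it takes over 64 s, if anything falls off the work surface, if the arm or the gripper's body presses on something with over 40 N, if the wrist force passes 120 N, or if a joint passes its speed limit or range.

### The arm

A 6-joint arm with a two-finger parallel gripper is mounted at the origin on the work surface. World frame = base frame: x ahead of the robot, y to its left, z up, the work surface at z = 0. Lengths are in m, angles in degrees, forces in N, time in s.
With the tool pointing down it reaches from about 0.35 to 0.875 m from the base axis. Payload 4.2 kg.
Tool frame: the origin (TCP) lies on the mounting face of the last link; the fingertips stand 182 mm ahead of it and the grasp point (between the pads) lies 164 mm ahead of it (r.tcp_to_grasp is the distance from the TCP to the grasp point, in m); z points along the fingers, y is the line along which they close (so a half turn about z gives the same grasp; the last joint's range is limited). The gripper opens to 87 mm and grips with 3 to 60 N. Pads are 19 mm wide; open, the fingers measure 117 mm over their backs; the gripper's body (75 mm by 190 mm) begins 51 mm behind the grasp point.
Start: joints at [-49.297, 22.042, 0.453, 0, -68.411, -14.817], TCP at [0.273, -0.562, 0.405] pointing down, gripper open.
Joint ranges: [-179.83, 179.83], [-69.29, 118.12], [-61.27, 80.66], [-181.25, 117.63], [-171.15, -9.14], [-177.46, 177.46]. Speed limits (degrees/s): [159.86, 159.86, 180, 180, 180, 180].

### API

Orientations are given as a 3x3 rotation matrix whose columns are the frame's x, y, z axes.
In Python, from station import sense, eyes, r gives the robot as it stands.
- The arm moves only by the tool jog_arm, never from a script. Its argument "increments" is a list of rows, each a list of 4 numbers: the shift along the tool's x, y, z normalised to -1 to 1, where 1 is 0.02 m, then the turn about the tool's z normalised to -1 to 1, where 1 is 0.08 rad. A call has 1 to 10 rows; each row shifts and turns the commanded pose from where the row before left it, along the tool's axes as they then stand; what a row does not reach is not made up. A row lasts 1/10 s, in which the tool goes at most 50 mm and 8.59 degrees, less where a joint would pass 70% of its speed; a pose out of reach is approached as far as the arm can. A call with a number of a shift or a turn outside -1 to 1 is refused whole. A call with a gripper value outside its range is refused whole. "grip" is the finger opening in mm, from 0 to 87, set as the call begins (left out, the last holds). The fingers move at their own pace and stop on an object; the grip force is fixed at half the most. Time passes only in rows, so rows that do not move let the fingers close. It gives the time, the measured TCP pose, the force, the opening and the grip force at its end, in the units of the state.
- sense(): the state, without advancing time (a new reading comes with each control period).
- eyes.capture(name): name is "scene" or "top" or "wrist"; returns the picture (400x640x3 uint8, blue, green, red); there is no depth.
- eyes.get_calibration(name): a dict with "camera_matrix" (3x3 intrinsics, pixels), "R" (3x3) and "t" (3): a world point X has camera coordinates R X + t; the wrist camera has in their place "T_tool_cam" (4x4, takes a point from camera to tool coordinates, whose origin is the TCP and whose axes are the flange's). Camera axes: x right, y down, z forward; pixel columns grow to the right and rows downward; lengths in m; the calibration is good to about 2 mm. A picture is of the moment at which its call begins: read the wrist's pose just before it. get_calibration takes no time and is no camera call.
- r.finish_job(): hands the job in; it is judged then, once.
Trained networks look in the newest picture that a camera, given by its name, has taken for a name from the list of things; names that differ only in an ending like _2 or _b are one class to them, and where a whole thing is asked for, a point or a joint stands for the part that bears it (a point fixed in the world has none). Each returns a list of dicts, best first, with "conf" (0 to 1); they miss things now and then, are a little off and sometimes report something else, mostly with a low value. They report only what shows in the picture. A call takes as long as a camera call.
- eyes.spot_in(camera, name): "centre" ([x, y, z] in m, in world coordinates, good to about 4 mm: the middle of the surface that is visible of it).
- eyes.outline_of(camera, name): "mask" (400x640 bool, what is visible of it).
The state is a dict: "time_s": time; "joints": joint angles; "joint_velocities": joint speeds; "effort": joint torques, N m; "tcp_pos": TCP position; "ee_rot": TCP orientation; "wrist_force": force on the tool from outside, world axes, zero at the start; "moment": the same for the moment, N m; "gripper_width": opening from 0.0 (shut) to 1.0 (fully open); "gripper_force": force on a finger pad.
Only numpy, scipy, OpenCV 4.12 (cv2) and the standard library are available. Lean on these libraries where they do the work, as an engineer would, in place of code of your own. Each camera call takes 0.05 s, during which the arm holds its last target. There are 200 camera calls.

## Working session

There is one attempt and no reset: what is moved stays moved. The work goes in short steps, Python scripts to look and compute and a tool call to move; the robot and the scene stay as the last step left them, time stands still between calls to the robot, and variables do not carry over. Pictures are saved under pics/ and viewed, at most 10 in all, crops included, and the job is handed in when it is done.

Besides the shell and the picture viewer there is one more tool, called as name(argument=value, ...), one argument or row to a line, values as JSON. jog_arm: Moves the arm, as the interface text tells. Its arguments: {"type":"object","properties":{"increments":{"type":"array"},"grip":{"type":"number"}},"required":["increments"]}

```bash
mkdir -p pics; ls; python3 - <<'E'
from station import sense, eyes, r
import cv2,numpy as np
s=sense(); print(s['time_s'],s['tcp_pos'],s['ee_rot'],s['gripper_width'],s['wrist_force'])
for c in ('scene','top'):
    im=eyes.capture(c); cv2.imwrite(f'pics/{c}0.png',im)
    k=eyes.get_calibration(c); print(c,np.round(-np.array(k['R']).T@np.array(k['t']),3))
    for n in ('counter','crank','crank_pin','flag_top','spray_can','parts_bowl','jar','spanner'):
        print(n,[(np.round(d['centre'],3).tolist(),round(d['conf'],2)) for d in eyes.spot_in(c,n)][:2])
a=cv2.imread('pics/scene0.png');b=cv2.imread('pics/top0.png')
print(sense()['time_s'])
E
```

```text
pics
0.0 [ 0.27281084 -0.56208449  0.40365127] [[-8.99757455e-01 -4.36389144e-01 -1.01847712e-03]
 [-4.36390326e-01  8.99755415e-01  1.91762452e-03]
 [ 7.95497825e-05  2.16985052e-03 -9.99997643e-01]] 1.0014027627697901 [-0.24163654  0.53476468 -0.92072396]
scene [0.87  0.437 0.767]
counter [([0.566, -0.059, 0.079], 0.71)]
crank [([0.539, -0.116, 0.096], 0.84)]
crank_pin [([0.536, -0.112, 0.099], 0.68), ([0.436, 0.356, 0.118], 0.55)]
flag_top [([0.538, -0.114, 0.1], 0.7)]
spray_can [([0.438, 0.356, 0.123], 0.63)]
parts_bowl [([0.604, 0.363, 0.018], 0.68)]
jar [([0.423, -0.352, 0.066], 0.65)]
spanner [([0.682, -0.418, 0.008], 0.67)]
top [0.399 0.009 1.335]
counter [([0.529, -0.092, 0.081], 0.95)]
crank [([0.541, -0.119, 0.103], 0.61)]
crank_pin [([0.535, -0.117, 0.1], 0.85)]
flag_top []
spray_can [([0.412, 0.33, 0.151], 0.57)]
parts_bowl [([0.614, 0.368, 0.018], 0.64)]
jar [([0.413, -0.355, 0.087], 0.94)]
spanner [([0.681, -0.418, 0.006], 0.81)]
0.9
```

View pictures.

```bash
python3 - <<'E'
from station import eyes
import cv2,numpy as np
for c in ('scene','top'):
    k=eyes.get_calibration(c);K=np.array(k['camera_matrix']);R=np.array(k['R']);t=np.array(k['t'])
    p=K@(R@np.array([.535,-.1,.09])+t);p=p[:2]/p[2];print(c,p)
    im=cv2.imread(f'pics/{c}0.png');x,y=p.astype(int)
    w,h=(80,60) 
    x0=max(0,x-w);y0=max(0,y-h);print(x0,y0)
    cv2.imwrite(f'pics/{c}0c.png',cv2.resize(im[y0:y0+2*h,x0:x0+2*w],None,fx=5,fy=5,interpolation=cv2.INTER_CUBIC))
E
```

```text
scene [285.46525702 189.23719058]
205 129
top [363.63893805 178.30745011]
283 118
```

View pics/scene0c.png

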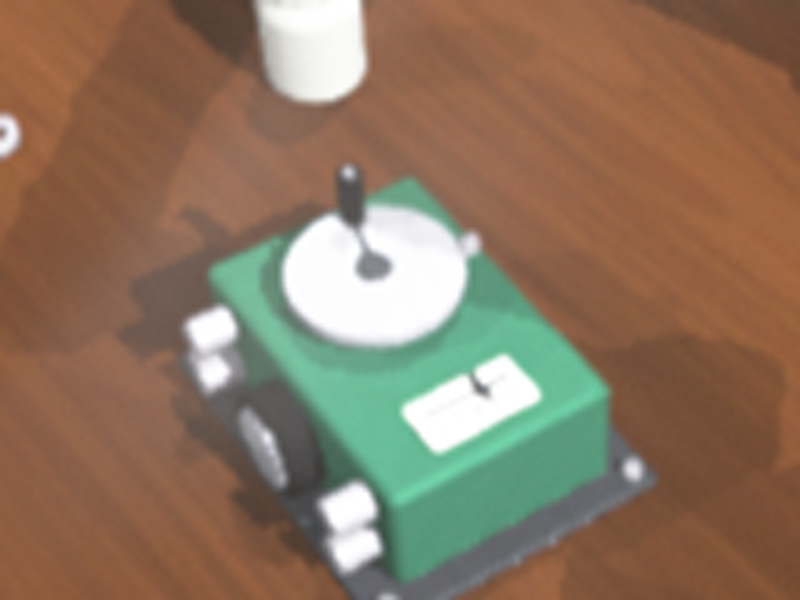

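View pics/top0c.png

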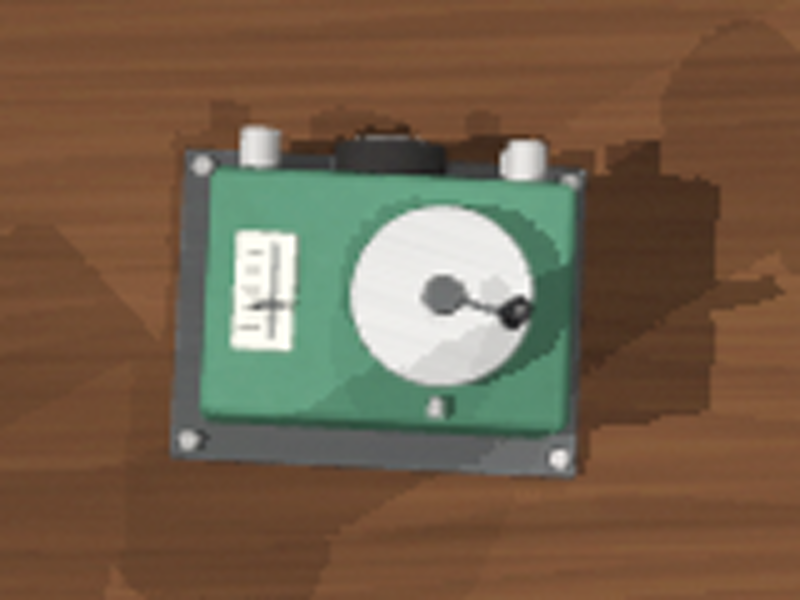

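The scene crop shows the pin top at (348,172), hub (373,266), flag tip about (478,375). The top crop shows the hub at (442,295), pin top at (514,312), lug at (438,407), base bolts at (202,165), (572,180), (188,440) and (558,458), and the flag at about y 303. The pin is roughly 75° before zero and the flag suggests about 1.2 turns remain. I'll work out the numbers next.

```bash
cat > geo.py <<'E'
from station import sense, eyes, r
import cv2,numpy as np
def cal(c):
    k=eyes.get_calibration(c)
    if 'R' in k: return np.array(k['camera_matrix']),np.array(k['R']),np.array(k['t'])
    s=sense();W=np.eye(4);W[:3,:3]=s['ee_rot'];W[:3,3]=s['tcp_pos'];M=np.linalg.inv(W@np.array(k['T_tool_cam']))
    return np.array(k['camera_matrix']),M[:3,:3],M[:3,3]
def ray(cm,uv):
    K,R,t=cm;d=R.T@np.linalg.inv(K)@np.array([*uv,1.]);return -R.T@t,d
def onz(cm,uv,z):
    o,d=ray(cm,uv);return o+d*(z-o[2])/d[2]
def tri(a,b):
    A=[];B=[]
    for o,d in(a,b):
        d=d/np.linalg.norm(d);P=np.eye(3)-np.outer(d,d);A.append(P);B.append(P@o)
    return np.linalg.solve(sum(A),sum(B))
E
python3 - <<'E'
from geo import *
T=cal('top');S=cal('scene')
t=lambda x,y:((x+.5)/5-.5+283,(y+.5)/5-.5+118)
s=lambda x,y:((x+.5)/5-.5+205,(y+.5)/5-.5+129)
print('hub z.104',onz(T,t(442,295),.104),onz(S,s(373,266),.104),'tri',tri(ray(T,t(442,295)),ray(S,s(373,266))))
print('pin z.134',onz(T,t(514,312),.134),onz(S,s(348,172),.134),'tri',tri(ray(T,t(514,312)),ray(S,s(348,172))))
b=[onz(T,t(*p),.010)[:2] for p in((202,165),(572,180),(188,440),(558,458))]
c=np.mean(b,0);y=(b[0]-b[1])+(b[2]-b[3]);x=(b[0]-b[2])+(b[1]-b[3])
yw=np.arctan2(-y[0],y[1]);yx=np.arctan2(x[1],x[0]);print('centre',c,'yaw y,x',np.degrees([yw,yx]))
R=np.array([[np.cos(yw),-np.sin(yw)],[np.sin(yw),np.cos(yw)]])
print('axis',c+R@[0,-.025],'zero',c+R@[-.036,-.025])
for nm,f in(('flagT',onz(T,t(285,303),.088)),('flagS',onz(S,s(476,376),.088)),('lug',onz(T,t(438,407),.088))):print(nm,R.T@(f[:2]-c))
for nm,p in(('pinT',onz(T,t(514,312),.134)),):print(nm,R.T@(p[:2]-c)-[0,-.025])
E
```

```text
hub z.104 [ 0.53735104 -0.117481    0.104     ] [ 0.5391868  -0.11975272  0.104     ] tri [ 0.53840874 -0.11835583  0.1043873 ]
pin z.134 [ 0.52471444 -0.14954556  0.134     ] [ 0.52570081 -0.15684793  0.134     ] tri [ 0.5263224  -0.15064372  0.13844711]
centre [ 0.54050163 -0.09329899] yaw y,x [-3.96045786 -4.67309889]
axis [ 0.53877493 -0.11823929] zero [ 0.5028609  -0.11575284]
flagT [-0.00726926  0.05412462]
flagS [-0.00893344  0.05312085]
lug [-0.05696986 -0.02587194]
pinT [-0.01186464 -0.03220264]
```

The remaining angle is about 430° (70° plus one turn). That matches the flag, which sits at about -8 mm. I'll travel above the crank first and set the opening to a loose cage.

jog_arm(
  increments=[
    [-1,0.64,0,0],
    [-1,0.64,0,0],
    [-1,0.64,0,0],
    [-1,0.64,0,0],
    [-1,0.64,0,0],
    [-1,0.64,0,0],
    [-1,0.64,0,0],
    [-1,0.64,0,0],
    [-1,0.64,0,0],
    [-1,0.64,0,0],
  ],
  grip=28,
)

```text
time_s: 1.9
tcp_pos: [0.3973, -0.3589, 0.4049]
ee_rot: [[-0.9, -0.437, 0.0], [-0.437, 0.9, -0.0], [-0.0, -0.0, -1.0]]
wrist_force: [0.1, 0.2, 1.0]
gripper_width: 0.333
gripper_force: 0.0
```

jog_arm(
  increments=[
    [-1,0.64,0,0],
    [-1,0.64,0,0],
    [-1,0.64,0,0],
    [-1,0.64,0,0],
    [-1,0.64,0,0],
    [-1,0.64,0,0],
    [-1,0.64,0,0],
    [-1,0.64,0,0],
    [-0.7,0.5,0,0],
    [0,0,0,0],
  ],
)

```text
time_s: 2.9
tcp_pos: [0.5052, -0.1813, 0.4048]
ee_rot: [[-0.899, -0.439, 0.001], [-0.439, 0.899, 0.0], [-0.0, -0.0, -1.0]]
wrist_force: [-0.8, 0.2, -0.3]
gripper_width: 0.319
gripper_force: 0.0
```

jog_arm(
  increments=[
    [0,0,0,-1],
    [0,0,0,-1],
    [0,0,0,-1],
    [0,0,0,-1],
    [0,0,0,-1],
    [0,0,0,-1],
    [0,0,0,-1],
    [0,0,0,-1],
    [0,0,0,-0.7],
    [0,0,0,0],
  ],
)

```text
time_s: 3.9
tcp_pos: [0.5041, -0.1832, 0.4048]
ee_rot: [[-0.411, -0.912, 0.0], [-0.912, 0.411, -0.0], [0.0, -0.0, -1.0]]
wrist_force: [0.5, -0.5, -0.3]
gripper_width: 0.324
gripper_force: 0.0
```

```bash
python3 - <<'E'
from geo import *
s=sense();R=s['ee_rot'];print(s['time_s'],s['tcp_pos'],np.degrees(np.arctan2(R[1,1],R[0,1])),s['joints'],s['wrist_force'],s['gripper_width'])
np.savez('w1.npz',p=s['tcp_pos'],R=R)
im=eyes.capture('wrist');cv2.imwrite('pics/w1.png',im)
K,Rc,t=cal('wrist');print('cam at',-Rc.T@t)
for n,X in(('hub',[.538,-.118,.104]),('pin',[.5255,-.151,.134])):
    q=K@(Rc@np.array(X)+t);print(n,q[:2]/q[2])
E
```

```text
3.9 [ 0.50406068 -0.18321699  0.40483462] 155.7195398367341 [-2.63986057e+00  1.34065125e+01 -1.20074980e+01  3.34257962e-03
 -6.45855617e+01 -2.16420341e+01] [ 0.48827946 -0.5012025  -0.2973306 ] 0.3236176256484027
cam at [ 0.47366744 -0.24871569  0.38677499]
hub [310.37830723 277.20995539]
pin [306.81185662 254.30779731]
```

View pics/w1.png

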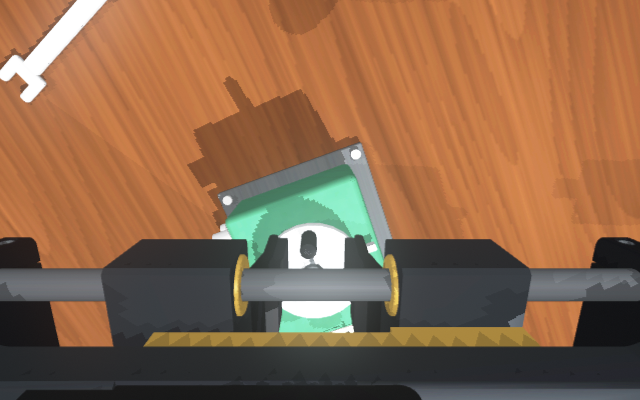

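The wrist view shows the pin at about (308,245) between the fingers and the spanner at upper left. Heading equals 180 + q1 + q6, so I'll flip the tool by 180°. That allows one long sweep.

jog_arm(
  increments=[
    [-0.95,-0.16,0,0],
    [-0.95,-0.16,0,0],
    [0,0,0,-1],
    [0,0,0,-1],
    [0,0,0,-1],
    [0,0,0,-1],
    [0,0,0,-1],
    [0,0,0,-1],
    [0,0,0,-1],
    [0,0,0,-1],
  ],
)

```text
time_s: 4.95
tcp_pos: [0.5257, -0.151, 0.4048]
ee_rot: [[0.217, -0.976, -0.0], [-0.976, -0.217, -0.0], [-0.0, 0.0, -1.0]]
wrist_force: [-0.2, -0.5, -0.2]
gripper_width: 0.323
gripper_force: 0.0
```

jog_arm(
  increments=[
    [0,0,0,-1],
    [0,0,0,-1],
    [0,0,0,-1],
    [0,0,0,-1],
    [0,0,0,-1],
    [0,0,0,-1],
    [0,0,0,-1],
    [0,0,0,-1],
    [0,0,0,-1],
    [0,0,0,-1],
  ],
)

```text
time_s: 5.95
tcp_pos: [0.5257, -0.151, 0.4048]
ee_rot: [[0.851, -0.524, -0.0], [-0.524, -0.851, -0.0], [-0.0, 0.0, -1.0]]
wrist_force: [-0.9, 0.4, -0.3]
gripper_width: 0.323
gripper_force: 0.0
```

jog_arm(
  increments=[
    [0,0,0,-1],
    [0,0,0,-1],
    [0,0,0,-1],
    [0,0,0,-1],
    [0,0,0,-1],
    [0,0,0,-1],
    [0,0,0,-1],
    [0,0,0,-1],
    [0,0,0,-1],
    [0,0,0,-1],
  ],
)

```text
time_s: 6.95
tcp_pos: [0.5257, -0.151, 0.4048]
ee_rot: [[0.969, 0.245, -0.0], [0.245, -0.969, -0.0], [-0.0, 0.0, -1.0]]
wrist_force: [-0.4, -0.6, 0.3]
gripper_width: 0.318
gripper_force: 0.0
```

jog_arm(
  increments=[
    [0,0,0.6,-1],
    [0,0,0.6,-1],
    [0,0,0.6,-1],
    [0,0,0.6,-1],
    [0,0,0.4,-1],
    [0,0,0,-1],
    [0,0,0,-1],
    [0,0,0,-1],
    [0,0,0,-1],
    [0,0,0,-0.9],
  ],
)

```text
time_s: 7.95
tcp_pos: [0.5257, -0.151, 0.3488]
ee_rot: [[0.506, 0.862, -0.0], [0.862, -0.506, -0.0], [-0.0, 0.0, -1.0]]
wrist_force: [-0.2, 0.6, 0.6]
gripper_width: 0.321
gripper_force: 0.0
```

```bash
python3 - <<'E'
from geo import *
s=sense();R=s['ee_rot'];print(s['time_s'],s['tcp_pos'],np.degrees(np.arctan2(R[1,1],R[0,1])),s['joints'],s['wrist_force'],s['gripper_width'])
im=eyes.capture('wrist')
K,Rc,t=cal('wrist');print('K',K[0],'cam at',-Rc.T@t,'axes',Rc)
for n,X in(('hub',[.538,-.118,.104]),('pin',[.5255,-.151,.134]),('pinbase',[.5255,-.151,.1])):
    q=K@(Rc@np.array(X)+t);print(n,q[:2]/q[2])
a=cv2.imread('pics/w1.png')[190:340,220:420]
b=im[190:340,220:420]
cv2.imwrite('pics/w2.png',cv2.resize(np.vstack([a,b]),None,fx=2,fy=2,interpolation=cv2.INTER_CUBIC))
cv2.imwrite('pics/w2full.png',im)
E
```

```text
7.95 [ 0.52572664 -0.15095417  0.34878443] -30.42484790957531 [ 9.67581662e-01  1.72594477e+01 -1.53045390e+01  5.70590036e-03
 -5.74362400e+01  1.48604499e+02] [-0.2245385   0.55498761  0.58915065] 0.32146989365682593
K [347.59185528   0.         315.75224272] cam at [ 0.56068964 -0.08988329  0.33073077] axes [[ 8.63073372e-01 -5.05078405e-01 -3.99503261e-04]
 [-4.87364389e-01 -8.33010943e-01  2.61856297e-01]
 [-1.32590752e-01 -2.25806494e-01 -9.65106792e-01]]
hub [307.69207218 164.70141189]
pin [316.71340791 230.22524743]
pinbase [316.60219761 213.63572483]
```

View pics/w2.png

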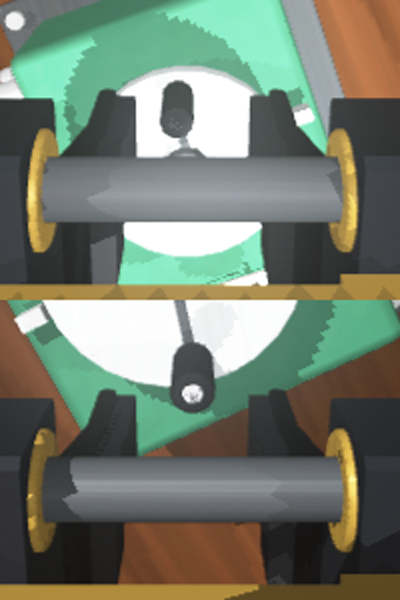

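The crop shows the pin's bright top at (192,393), which is pixel (316,236.5). In the first view it is at about (308.5,250). I'll triangulate from these.

```bash
python3 - <<'E'
from geo import *
c2=cal('wrist');k=eyes.get_calibration('wrist')
d=np.load('w1.npz');W=np.eye(4);W[:3,:3]=d['R'];W[:3,3]=d['p'];M=np.linalg.inv(W@np.array(k['T_tool_cam']));c1=(c2[0],M[:3,:3],M[:3,3])
u1,u2=(308.5,250),(316,236.5)
print(onz(c1,u1,.134),onz(c2,u2,.134),tri(ray(c1,u1),ray(c2,u2)))
p=onz(c2,u2,.134);q=p[:2]-[.538,-.118];print(np.hypot(*q),np.degrees(np.arctan2(q[1],q[0]))%360)
E
```

```text
[ 0.52496729 -0.15250171  0.134     ] [ 0.52310991 -0.15423906  0.134     ] [ 0.52403349 -0.15344296  0.13701234]
0.03917887335985145 247.66297429937492
```

jog_arm(
  increments=[
    [-0.1,0,0,-1],
    [0,0,0,-0.7],
    [0,0,0.6,0],
    [0,0,0.6,0],
    [0,0,0.6,0],
    [0,0,0.6,0],
    [0,0,0.45,0],
    [0,0,0,0],
  ],
)

```text
time_s: 8.8
tcp_pos: [0.5244, -0.1524, 0.2898]
ee_rot: [[0.387, 0.922, -0.004], [0.922, -0.387, 0.0], [-0.001, -0.004, -1.0]]
wrist_force: [0.1, 0.5, 1.1]
gripper_width: 0.319
gripper_force: 0.0
```

jog_arm(
  increments=[
    [0,-0.35,0,0],
    [0.034,-0.145,0,1],
    [0.034,-0.145,0,1],
    [0.034,-0.145,0,1],
    [0.034,-0.145,0,1],
    [0.034,-0.145,0,1],
    [0.034,-0.145,0,1],
  ],
)

```text
time_s: 9.5
tcp_pos: [0.5065, -0.1367, 0.2927]
ee_rot: [[0.771, 0.637, 0.003], [0.637, -0.771, -0.001], [0.002, 0.002, -1.0]]
wrist_force: [2.1, -1.0, -1.1]
gripper_width: 0.323
gripper_force: 1.3
```

```bash
cat > st.py <<'E'
from geo import *
s=sense();R=s['ee_rot'];p=s['tcp_pos'];a=np.array([.538,-.1185])
g=p+r.tcp_to_grasp*R[:,2]
q=R[:2,:2].T@(g[:2]-a)*1000
print(s['time_s'],p,'heading',np.degrees(np.arctan2(R[1,1],R[0,1]))%360,'rel axis in tool xy mm',q,'F tool',R.T@s['wrist_force'],'q6',s['joints'][5],s['gripper_force'])
E
python3 st.py; python3 - <<'E'
from geo import *
T=cal('top');im=eyes.capture('top')
q=[T[0]@(T[1]@np.array([.538,-.10,.1])+T[2])];q=(q[0][:2]/q[0][2]).astype(int)
c=im[q[1]-40:q[1]+40,q[0]-50:q[0]+50];cv2.imwrite('pics/t3.png',cv2.resize(c,None,fx=6,fy=6,interpolation=cv2.INTER_CUBIC))
print(q)
E
```

```text
9.5 [ 0.5065481  -0.1366665   0.29266977] heading 309.59891873313234 rel axis in tool xy mm [-35.46585867  -5.64440482] F tool [0.94085398 2.11841637 1.07817351] q6 126.91963416394164 1.264076809748076
[363 176]
```

View pics/t3.png

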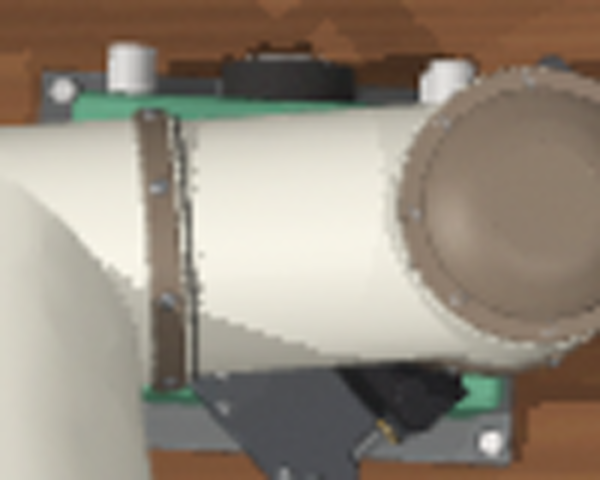

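The arm hides the crank in the top view. The force of about +2 N along tool y shows the pin is being pushed against its drag, so I'll carry on winding.

jog_arm(
  increments=[
    [0.034,-0.145,0,1],
    [0.034,-0.145,0,1],
    [0.034,-0.145,0,1],
    [0.034,-0.145,0,1],
    [0.034,-0.145,0,1],
    [0.034,-0.145,0,1],
    [0.034,-0.145,0,1],
    [0.034,-0.145,0,1],
    [0.034,-0.145,0,1],
    [0.034,-0.145,0,1],
  ],
)

```text
time_s: 10.55
tcp_pos: [0.5032, -0.108, 0.2926]
ee_rot: [[0.994, -0.107, 0.001], [-0.107, -0.994, -0.001], [0.001, 0.001, -1.0]]
wrist_force: [0.6, -2.3, 0.4]
gripper_width: 0.318
gripper_force: 1.3
```

```bash
python3 st.py; python3 - <<'E'
from geo import *
im=eyes.capture('scene');S=cal('scene')
cv2.imwrite('pics/s4.png',cv2.resize(im[129:249,205:365],None,fx=5,fy=5,interpolation=cv2.INTER_CUBIC))
E
```

```text
10.55 [ 0.50317277 -0.1080397   0.29264557] heading 263.8453503544464 rel axis in tool xy mm [-35.56914199  -6.5576552 ] F tool [ 0.86877503  2.26565433 -0.36869144] q6 77.81609674709037 1.2554962083231658
```

View pics/s4.png

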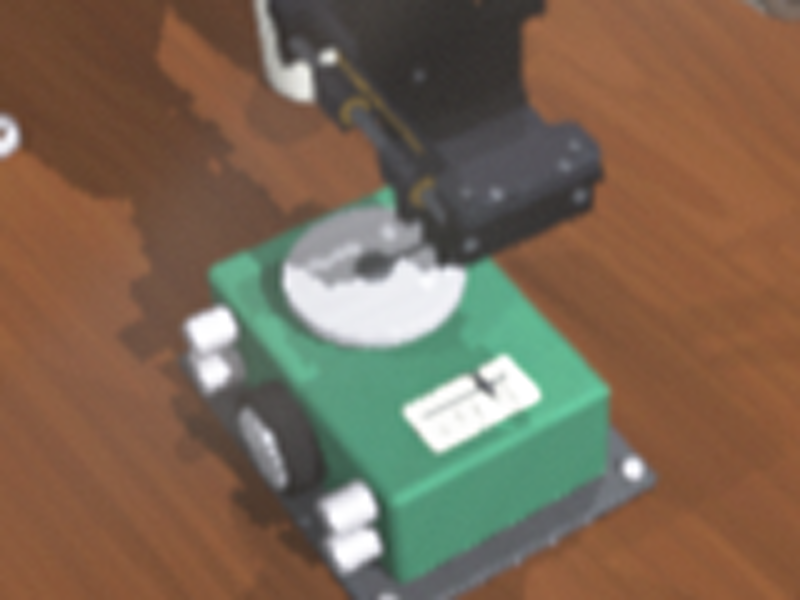

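The crank follows. Its arm now points to the zero side and the flag has moved slightly toward the long tick, so one more turn is left. I'll continue.

jog_arm(
  increments=[
    [0.034,-0.145,0,1],
    [0.034,-0.145,0,1],
    [0.034,-0.145,0,1],
    [0.034,-0.145,0,1],
    [0.034,-0.145,0,1],
    [0.034,-0.145,0,1],
    [0.034,-0.145,0,1],
    [0.034,-0.145,0,1],
    [0.034,-0.145,0,1],
    [0.034,-0.145,0,1],
  ],
)

```text
time_s: 11.6
tcp_pos: [0.5213, -0.0858, 0.2923]
ee_rot: [[0.616, -0.787, -0.002], [-0.787, -0.616, -0.001], [-0.001, 0.002, -1.0]]
wrist_force: [-2.5, -2.2, 0.9]
gripper_width: 0.322
gripper_force: 1.3
```

jog_arm(
  increments=[
    [0.034,-0.145,0,1],
    [0.034,-0.145,0,1],
    [0.034,-0.145,0,1],
    [0.034,-0.145,0,1],
    [0.034,-0.145,0,1],
    [0.034,-0.145,0,1],
    [0.034,-0.145,0,1],
    [0.034,-0.145,0,1],
    [0.034,-0.145,0,1],
    [0.034,-0.145,0,1],
  ],
)

```text
time_s: 12.6
tcp_pos: [0.55, -0.0835, 0.2921]
ee_rot: [[-0.136, -0.991, -0.002], [-0.991, 0.136, 0.0], [0.0, 0.002, -1.0]]
wrist_force: [-3.4, 0.3, 2.2]
gripper_width: 0.322
gripper_force: 1.2
```

```bash
python3 st.py
```

```text
12.6 [ 0.549988   -0.0834556   0.29208046] heading 172.2093951064008 rel axis in tool xy mm [-36.31106936  -6.74229209] F tool [ 0.18967565  3.44779193 -2.18882009] q6 -15.829946168878184 1.2485303700668737
```

jog_arm(
  increments=[
    [0.034,-0.145,0,1],
    [0.034,-0.145,0,1],
    [0.034,-0.145,0,1],
    [0.034,-0.145,0,1],
    [0.034,-0.145,0,1],
    [0.034,-0.145,0,1],
    [0.034,-0.145,0,1],
    [0.034,-0.145,0,1],
    [0.034,-0.145,0,1],
    [0.034,-0.145,0,1],
  ],
)

```text
time_s: 13.6
tcp_pos: [0.572, -0.1023, 0.2921]
ee_rot: [[-0.805, -0.593, -0.001], [-0.593, 0.805, 0.001], [0.0, 0.001, -1.0]]
wrist_force: [-1.6, 2.8, 0.9]
gripper_width: 0.323
gripper_force: 1.2
```

jog_arm(
  increments=[
    [0.034,-0.145,0,1],
    [0.034,-0.145,0,1],
    [0.034,-0.145,0,1],
    [0.034,-0.145,0,1],
    [0.034,-0.145,0,1],
    [0.034,-0.145,0,1],
    [0.034,-0.145,0,1],
    [0.034,-0.145,0,1],
    [0.034,-0.145,0,1],
    [0.034,-0.145,0,1],
  ],
)

```text
time_s: 14.6
tcp_pos: [0.5738, -0.1311, 0.2922]
ee_rot: [[-0.986, 0.164, 0.001], [0.164, 0.986, 0.001], [-0.001, 0.001, -1.0]]
wrist_force: [-0.3, 2.5, 0.4]
gripper_width: 0.326
gripper_force: 1.2
```

jog_arm(
  increments=[
    [0.034,-0.145,0,1],
    [0.034,-0.145,0,1],
    [0.034,-0.145,0,1],
    [0.034,-0.145,0,1],
    [0.034,-0.145,0,1],
    [0.034,-0.145,0,1],
    [0.034,-0.145,0,1],
    [0.034,-0.145,0,1],
    [0.034,-0.145,0,1],
    [0.034,-0.145,0,1],
  ],
)

```text
time_s: 15.6
tcp_pos: [0.5544, -0.1523, 0.2922]
ee_rot: [[-0.57, 0.822, 0.003], [0.822, 0.57, 0.001], [-0.001, 0.003, -1.0]]
wrist_force: [1.9, 1.7, -2.3]
gripper_width: 0.32
gripper_force: 1.3
```

```bash
python3 st.py
```

```text
15.6 [ 0.55444304 -0.15230149  0.29222168] heading 34.72196820641294 rel axis in tool xy mm [-37.35041538  -5.23097649] F tool [0.26109626 2.5265063  2.27222227] q6 -146.0128977144382 1.2521821435075253
```

jog_arm(
  increments=[
    [0.034,-0.145,0,1],
    [0.034,-0.145,0,1],
    [0.034,-0.145,0,1],
    [0.034,-0.145,0,1],
    [0,0.17,0,0],
    [0,0.18,0,0],
    [0,0,-0.3,0],
    [0,0,-0.7,0],
    [0,0,-0.7,0],
    [0,0,-0.4,0],
  ],
)

```text
time_s: 16.6
tcp_pos: [0.5496, -0.1538, 0.3353]
ee_rot: [[-0.284, 0.959, 0.002], [0.959, 0.284, -0.0], [-0.001, 0.002, -1.0]]
wrist_force: [0.1, -0.5, -0.7]
gripper_width: 0.324
gripper_force: 0.0
```

```bash
python3 st.py
```

```text
16.6 [ 0.54958624 -0.15379265  0.33534719] heading 16.500703203039652 rel axis in tool xy mm [-37.26953834   1.37964476] F tool [-0.50976138 -0.01094799  0.72282137] q6 -164.14323257194624 0.0
```

jog_arm(
  increments=[
    [0,0,0,-1],
    [0,0,0,-1],
    [0,0,0,-1],
    [0,0,0,-1],
    [0,0,0,-1],
    [0,0,0,-1],
    [0,0,0,-1],
    [0,0,0,-1],
    [0,0,0,-1],
    [0,0,0,-1],
  ],
)

```text
time_s: 17.6
tcp_pos: [0.5492, -0.1538, 0.3339]
ee_rot: [[-0.887, 0.462, -0.0], [0.462, 0.887, 0.0], [0.0, 0.0, -1.0]]
wrist_force: [0.1, 0.8, -0.1]
gripper_width: 0.321
gripper_force: 0.0
```

jog_arm(
  increments=[
    [0,0,0,-1],
    [0,0,0,-1],
    [0,0,0,-1],
    [0,0,0,-1],
    [0,0,0,-1],
    [0,0,0,-1],
    [0,0,0,-1],
    [0,0,0,-1],
    [0,0,0,-1],
    [0,0,0,-1],
  ],
)

```text
time_s: 18.6
tcp_pos: [0.5492, -0.1538, 0.3339]
ee_rot: [[-0.949, -0.315, -0.0], [-0.315, 0.949, 0.0], [0.0, 0.0, -1.0]]
wrist_force: [1.2, -0.0, 0.3]
gripper_width: 0.326
gripper_force: 0.0
```

jog_arm(
  increments=[
    [0,0,0,-1],
    [0,0,0,-1],
    [0,0,0,-1],
    [0,0,0,-1],
    [0,0,0,-1],
    [0,0,0,-1],
    [0,0,0,-1],
    [0,0,0,-1],
    [0,0,0,-1],
    [0,0,0,-1],
  ],
)

```text
time_s: 19.6
tcp_pos: [0.5492, -0.1538, 0.3338]
ee_rot: [[-0.436, -0.9, -0.0], [-0.9, 0.436, 0.0], [0.0, 0.0, -1.0]]
wrist_force: [-0.4, 0.7, 0.3]
gripper_width: 0.319
gripper_force: 0.0
```

jog_arm(
  increments=[
    [0,0,0,-1],
    [0,0,0,-1],
    [0,0,0,-1],
    [0,0,0,-1],
    [0,0,0,-1],
    [0,0,0,-1],
    [0,0,0,-1],
    [0,0,0,-1],
    [0,0,0,-1],
    [0,0,0,0],
  ],
)

```text
time_s: 20.6
tcp_pos: [0.5492, -0.1538, 0.3338]
ee_rot: [[0.262, -0.965, -0.0], [-0.965, -0.262, 0.0], [-0.0, 0.0, -1.0]]
wrist_force: [0.2, 0.3, -0.4]
gripper_width: 0.319
gripper_force: 0.0
```

```bash
python3 st.py; python3 - <<'E'
from geo import *
im=eyes.capture('wrist');c=cal('wrist')
for X in([.5496,-.1538,.134],[.538,-.1185,.104]):
    q=c[0]@(c[1]@np.array(X)+c[2]);print(q[:2]/q[2])
cv2.imwrite('pics/w5.png',cv2.resize(im[150:300,220:420],None,fx=4,fy=4,interpolation=cv2.INTER_CUBIC))
E
```

```text
20.6 [ 0.5492346  -0.15376723  0.33383629] heading 195.21218536525615 rel axis in tool xy mm [36.9537629  -1.55850377] F tool [-0.28116533 -0.28800911  0.4150071 ] q6 14.587343420492479 0.0
[312.91784198 241.05789394]
[316.35448259 276.42712605]
```

View pics/w5.png

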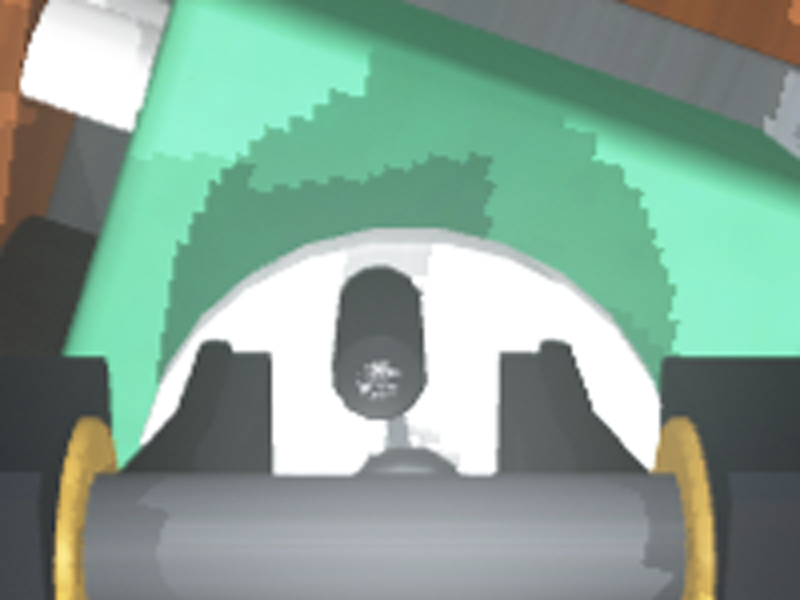

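The pin top at crop (380,375) sits centred between the fingers at 272 and 498. I'll descend and carry on.

jog_arm(
  increments=[
    [0,0,0.6,0],
    [0,0,0.6,0],
    [0,0,0.6,0],
    [0,0,0.29,0],
    [0,0,0,0],
  ],
)

```text
time_s: 21.15
tcp_pos: [0.549, -0.1538, 0.2903]
ee_rot: [[0.262, -0.965, -0.003], [-0.965, -0.262, 0.0], [-0.001, 0.003, -1.0]]
wrist_force: [-0.2, -0.2, -0.3]
gripper_width: 0.321
gripper_force: 0.0
```

jog_arm(
  increments=[
    [0,0.33,0,0],
    [-0.034,0.145,0,1],
    [-0.034,0.145,0,1],
    [-0.034,0.145,0,1],
    [-0.034,0.145,0,1],
    [-0.034,0.145,0,1],
    [-0.034,0.145,0,1],
    [-0.034,0.145,0,1],
    [-0.034,0.145,0,1],
    [-0.034,0.145,0,1],
  ],
)

```text
time_s: 22.15
tcp_pos: [0.5181, -0.1483, 0.2928]
ee_rot: [[-0.442, -0.897, 0.004], [-0.897, 0.442, -0.0], [-0.001, -0.004, -1.0]]
wrist_force: [2.1, -1.7, -1.2]
gripper_width: 0.323
gripper_force: 1.3
```

jog_arm(
  increments=[
    [-0.034,0.145,0,1],
    [-0.034,0.145,0,1],
    [-0.034,0.145,0,1],
    [-0.034,0.145,0,1],
    [-0.034,0.145,0,1],
    [-0.034,0.145,0,1],
    [-0.034,0.145,0,1],
    [-0.034,0.145,0,1],
    [-0.034,0.145,0,1],
  ],
)

```text
time_s: 23.05
tcp_pos: [0.5037, -0.1263, 0.2928]
ee_rot: [[-0.924, -0.383, 0.002], [-0.383, 0.924, -0.001], [-0.002, -0.002, -1.0]]
wrist_force: [0.7, -3.4, -0.9]
gripper_width: 0.32
gripper_force: 1.3
```

```bash
python3 st.py
```

```text
23.05 [ 0.50365896 -0.12633878  0.29281589] heading 112.49445923993086 rel axis in tool xy mm [34.41661479  5.63893999] F tool [ 0.68750161 -3.38078744  0.87187014] q6 -71.40493475334692 1.2659646186511964
```

jog_arm(
  increments=[
    [-0.034,0.145,0,1],
    [-0.034,0.145,0,1],
    [-0.034,0.145,0,1],
    [-0.017,0.073,0,0.5],
    [-0.017,0.073,0,0.5],
    [-0.007,0.036,0,0.25],
    [-0.007,0.036,0,0.25],
  ],
)

```text
time_s: 23.75
tcp_pos: [0.5033, -0.113, 0.2927]
ee_rot: [[-0.999, -0.035, 0.001], [-0.035, 0.999, -0.001], [-0.001, -0.001, -1.0]]
wrist_force: [0.3, -1.5, 2.6]
gripper_width: 0.321
gripper_force: 1.2
```

```bash
python3 st.py
```

```text
23.75 [ 0.5033316  -0.11296269  0.29270373] heading 92.00857615569369 rel axis in tool xy mm [34.24502177  6.65674881] F tool [-0.22355286 -1.5398855  -2.63718305] q6 -93.4299584412237 1.1580974055686966
```

jog_arm(
  increments=[
    [-0.007,0.036,0,0.25],
    [-0.007,0.036,0,0.25],
    [-0.005,0.025,0,0.15],
    [-0.005,0.025,0,0.15],
  ],
)

```text
time_s: 24.15
tcp_pos: [0.5039, -0.1102, 0.292]
ee_rot: [[-1.0, 0.029, 0.0], [0.029, 1.0, -0.0], [-0.0, -0.0, -1.0]]
wrist_force: [-0.2, -3.1, 1.4]
gripper_width: 0.324
gripper_force: 1.1
```

```bash
python3 st.py
```

```text
24.15 [ 0.50387682 -0.11016889  0.29201158] heading 88.33663378138368 rel axis in tool xy mm [34.33522555  7.32707193] F tool [ 0.07529674 -3.075315   -1.39872262] q6 -97.38345523698479 1.1383951344760135
```

jog_arm(
  increments=[
    [-0.003,0.025,0,0.15],
    [0,0.025,0,0],
    [0,0.025,0,0],
  ],
)

```text
time_s: 24.45
tcp_pos: [0.5039, -0.1089, 0.2919]
ee_rot: [[-0.999, 0.04, -0.0], [0.04, 0.999, -0.001], [0.0, -0.001, -1.0]]
wrist_force: [-0.3, -5.6, 0.7]
gripper_width: 0.322
gripper_force: 2.8
```

jog_arm(
  increments=[
    [0,0.025,0,0],
    [0,0.025,0,0],
  ],
)

```text
time_s: 24.65
tcp_pos: [0.5038, -0.1085, 0.2919]
ee_rot: [[-0.999, 0.04, -0.001], [0.04, 0.999, -0.002], [0.001, -0.002, -1.0]]
wrist_force: [0.0, -9.4, 0.3]
gripper_width: 0.327
gripper_force: 4.7
```

jog_arm(
  increments=[
    [0,0.02,0,0],
    [0,0,0,0],
    [0,0,0,0],
    [0,0,0,0],
  ],
)

```text
time_s: 25.05
tcp_pos: [0.5037, -0.1084, 0.2919]
ee_rot: [[-0.999, 0.04, -0.001], [0.04, 0.999, -0.002], [0.001, -0.002, -1.0]]
wrist_force: [-0.3, -8.7, 0.6]
gripper_width: 0.32
gripper_force: 4.7
```

jog_arm(
  increments=[
    [0,0,0,0],
    [0,0,0,0],
    [0,0,0,0],
  ],
)

```text
time_s: 25.35
tcp_pos: [0.5037, -0.1084, 0.2919]
ee_rot: [[-0.999, 0.04, -0.001], [0.04, 0.999, -0.002], [0.001, -0.002, -1.0]]
wrist_force: [0.7, -9.2, 1.4]
gripper_width: 0.321
gripper_force: 4.7
```

```bash
python3 st.py; python3 - <<'E'
from geo import *
im=eyes.capture('scene')
a=cv2.imread('pics/scene0.png')
cv2.imwrite('pics/s6.png',cv2.resize(np.hstack([a[195:225,280:320],im[195:225,280:320]]),None,fx=10,fy=10,interpolation=cv2.INTER_CUBIC))
E
```

```text
25.35 [ 0.50374069 -0.10842912  0.29194718] heading 87.7102765063322 rel axis in tool xy mm [34.85145281  8.32018303] F tool [-1.05321704 -9.1735699  -1.3379697 ] q6 -98.34535678405179 4.6604795241728425
```

View pics/s6.png

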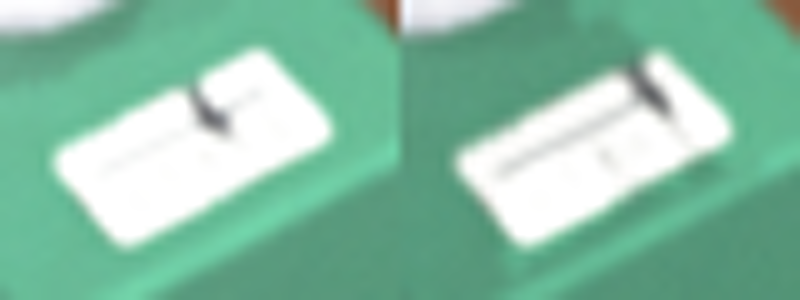

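The flag has moved from about the middle (210,110 in the left half) to the long-tick end (650,90 in the right half). The pin has been held against the stop at about 9 N for over 0.7 s. I'll back off gently and lift.

jog_arm(
  increments=[
    [0,-0.05,0,0],
    [0,-0.1,0,0],
    [0,-0.1,0,0],
    [0,-0.1,0,0],
    [0,0,0,0],
  ],
)

```text
time_s: 25.9
tcp_pos: [0.5037, -0.1142, 0.2918]
ee_rot: [[-0.999, 0.04, -0.0], [0.04, 0.999, 0.0], [0.0, 0.0, -1.0]]
wrist_force: [-0.5, -0.1, -0.7]
gripper_width: 0.322
gripper_force: 0.0
```

```bash
python3 st.py
```

```text
25.9 [ 0.50369194 -0.11423391  0.29175508] heading 87.68797591177754 rel axis in tool xy mm [34.49384376  2.92999608] F tool [ 0.44901448 -0.11797443  0.66161599] q6 -97.5342899103359 0.0
```

jog_arm(
  increments=[
    [0,0,-0.3,0],
    [0,0,-0.7,0],
    [0,0,-1,0],
    [0,0,-1,0],
    [0,0,-1,0],
    [0,0,-1,0],
    [0,0,-0.5,0],
    [0,-1,0,0],
    [0,-1,0,0],
    [0,-1,0,0],
  ],
)

```text
time_s: 26.9
tcp_pos: [0.5011, -0.1746, 0.4019]
ee_rot: [[-0.999, 0.04, -0.0], [0.04, 0.999, 0.0], [0.0, 0.0, -1.0]]
wrist_force: [0.1, -0.1, -1.2]
gripper_width: 0.32
gripper_force: 0.0
```

jog_arm(
  increments=[
    [0,-1,0,0],
    [0,-1,0,0],
    [0,-1,0,0],
    [0,-1,0,0],
    [0,-1,0,0],
    [0,-1,0,0],
    [0,-1,0,0],
    [0,-1,0,0],
    [0,-0.5,0,0],
    [0,0,0,0],
  ],
)

```text
time_s: 27.9
tcp_pos: [0.4943, -0.3449, 0.4013]
ee_rot: [[-0.999, 0.042, -0.001], [0.042, 0.999, 0.0], [0.001, 0.0, -1.0]]
wrist_force: [-1.0, 0.7, 0.4]
gripper_width: 0.323
gripper_force: 0.0
```

```bash
python3 st.py; python3 - <<'E'
from geo import *
im=eyes.capture('top')
cv2.imwrite('pics/t7.png',cv2.resize(im[118:238,283:443],None,fx=5,fy=5,interpolation=cv2.INTER_CUBIC))
E
```

```text
27.9 [ 0.49433535 -0.34488161  0.40134177] heading 87.6013304553724 rel axis in tool xy mm [  34.28977731 -227.93550423] F tool [ 1.00382323  0.63812894 -0.3884292 ] q6 -72.86333419353913 0.0
```

View pics/t7.png

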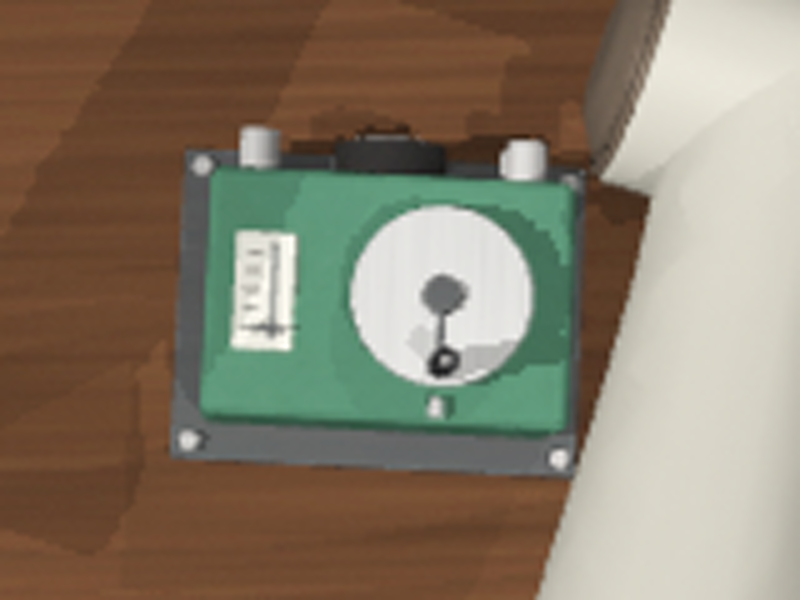

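The pin top is at (443,361), directly below the hub (442,295) and beside the lug (437,407). The flag lies on the long tick at y≈327. I'll do a quick numeric check before handing in.

```bash
python3 - <<'E'
from geo import *
T=cal('top');t=lambda x,y:((x+.5)/5-.5+283,(y+.5)/5-.5+118)
w=np.radians(-4.3);R=np.array([[np.cos(w),-np.sin(w)],[np.sin(w),np.cos(w)]])
h=onz(T,t(442,295),.104);p=onz(T,t(443,361),.134);f=onz(T,t(270,327),.088)
print('pin-hub local',R.T@(p-h)[:2],'flag x local',R.T@(f[:2]-[.5405,-.0933]))
b=R.T@(p-h)[:2]
if abs(b[1])<.004: print('ok'); print(r.finish_job())
E
```

```text
pin-hub local [-0.03613612  0.00098427] flag x local [-0.02027514  0.06114154]
ok
the job is handed in; nothing more can be done
None
```

The counter is zeroed and the job is handed in: I wound the crank clockwise about 1.2 turns, pressed it against its stop at about 9 N for over 0.7 s and released it, with the pin measured about 1 mm from the zero mark and the flag at about x -20 mm, and the arm's path stayed clear of the spray can, bowl, jar and spanner.

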